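# Lock the bayonet cap into the filter housing

### The job

Put the loose aluminium cap back on the air filter housing: set its plug in the open mouth, turn it under light pressure until its three lugs drop into the slots of the ring, then push it down against the spring and twist it clockwise (seen from above) until the lugs lock in their pockets, and let go. Feel your way and never force it: a push of about 1 kg is enough, and 40 N on the ring would damage it. Leave the two wooden blocks where they lie.

Things in the scene. Friction and masses are not known exactly. Their poses are not given: they have to be found in the camera images.
- cap_grip (a point): The loose aluminium cap, 69 mm high, 0.2 kg, standing on its plug. The point is on its axis, 55 mm above the underside, in the bar grip; z up. From below: plug 40 mm across, 28 mm long, foot chamfered 3 mm; flange 62 mm across, 28 to 33 mm up; bar grip 33 to 69 mm up, 58 mm long along the cap's x, 14 mm wide along y, centred on the axis.
- cap_lug (a point): Outer face of one of the cap's three equal lugs, at the cap's +x, 13 mm above the underside; the others are 120 and 240 degrees round. Each lug stands 6 mm out of the plug (to 26 mm from the axis), is 8 mm wide and 6 mm tall (10 to 16 mm above the underside).
- housing: The filter housing, bolted down: 104 mm square aluminium base plate, round body 84 mm across, 62 mm high, open at the top, brass hose ports to 58 mm out at +y and -y. Origin: centre of its underside; z up. In its top sits a steel bayonet ring with bore 43 mm.
- mouth (a point): Centre of the housing's mouth, level with the ring's rim, z up. The ring has three slots open to the top, 11 mm wide, reaching 28 mm from the axis, at 0, 120, 240 degrees from this x axis, BUT the ring is clamped up to 0.35 rad off that either way, unmeasured: feel or look for them. With the lugs lying on the rim, the plug is 10 mm in the bore and cap_grip 45 mm above mouth.
- plunger (a joint): Spring plunger in the bore, travel in m, 0 when free, grows as pushed down. Lugs in the slots, the cap sinks freely 4 mm (cap_grip 41 mm above mouth), then meets it: 5 N, growing evenly to 10 N with the cap fully down (flange on the rim, plunger 0.014, cap_grip 27 mm above mouth). Let go without being turned, the cap is lifted back to 41 mm.
- locked_grip (a point): Where cap_grip is once locked, 32.5 mm above mouth. With cap_grip 27 to 29 mm above mouth the cap turns clockwise from above (negative yaw) 50 degrees (0.87 rad) from mid-slot to a solid stop; it cannot go the other way. At the stop, let it rise: the spring lifts the lugs 3.5 mm into pockets and it is locked. Short of the pockets the spring holds it at 29 mm, not locked.
- oak_block: Bystander: dark wooden block 95 x 42 x 22 mm lying loose on the bench; origin at the centre of its underside.
- pine_block: Bystander: pale wooden block 110 x 46 x 28 mm lying loose on the bench; origin at the centre of its underside.
Mind the look-alikes: they are no part of the job. Leave any blue or orange look-alike of the part that bears cap_grip alone.

How it is judged (in metres and radians):
On the way:
1. the cap's lugs are down in the slots and the cap is pushed down against the spring (horizontal distance between cap_grip and mouth below 0.004 m and z of cap_grip in the frame of mouth below 0.0305 m), for 0.1 s.
At the end, for the whole second after the job is handed in: The cap sits in the mouth with its lugs sprung up into the locking pockets: cap_grip on the mouth's axis within 4 mm and 30.7 to 35 mm above the rim (locked is 32.5), upright within 0.1 rad, at rest and let go (horizontal distance between cap_grip and mouth below 0.004 m and z of cap_grip in the frame of mouth between 0.0307 and 0.035 m and angle between cap_grip's own z axis and vertical below 0.1 rad and linear speed of cap below 0.02 m/s); the robot touches nothing.
It fails at once if the cap pressed or twisted against the housing with more than 40 N (all contact forces added up) (contact force between cap and housing above 40 N).
It fails at once if a wooden block shoved more than 40 mm (distance of any of oak_block, pine_block from where it was at the start of the episode above 0.04 m).
It also fails if it takes over 69 s, if anything falls off the work surface, if the arm or the gripper's body presses on something with over 40 N, if the wrist force passes 120 N, or if a joint passes its speed limit or range.

### The arm

A 7-joint arm with a two-finger parallel gripper is mounted at the origin on a cart in front of the work surface, level with it; the furniture and walls round the work are solid. World frame = base frame: x ahead of the robot, y to its left, z up, the work surface at z = 0. Lengths are in m, angles in degrees, forces in N, time in s.
With the tool pointing down it reaches from about 0.4 to 0.85 m from the base axis. Payload 4.5 kg.
Tool frame: the origin (TCP) lies midway between the tips of the shut fingers; the grasp point (between the pads) lies 19 mm behind it; z points along the fingers, y is the line along which they close (so a half turn about z gives the same grasp; the last joint's range is limited). The gripper opens to 88 mm and grips with 3 to 60 N. Pads are 18 mm wide; open, the fingers measure 123 mm over their backs; the gripper's body (75 mm by 187 mm) begins 45 mm behind the grasp point.
Start: joints at [-69.454, 39.483, -11.15, 89.685, 9.013, 51.709, -12.324], TCP at [0.199, 0.592, 0.216] pointing down, gripper open.
Joint ranges: [-172.22, 172.22], [-26.19, 119.32], [-84.43, 86.54], [7.71, 146.69], [-57.33, 237.33], [2.42, 119.75], [-152.13, 152.13]. Speed limits (degrees/s): [147.25, 147.25, 180, 180, 180, 180, 180].

### API

Orientations are given as [roll, pitch, yaw] about the fixed x, y, z axes, in that order (R = Rz(yaw) Ry(pitch) Rx(roll)).
In Python, from rig import ctrl, read_camera gives the robot as it stands.
- The arm moves only by the tool apply_moves, never from a script. Its argument "moves" is a list of rows, each an object of numbers: "claw": the opening, from -1 (shut) to 1 (fully open), so that 0 is half open; "dx", "dy", "dz": the shift along the tool's x, y, z in units of 25 mm (1.0 is 25 mm); "twist": the turn about the tool's z in units of 10 degrees (1.0 is 10 degrees). A call has exactly 8 rows; each row shifts and turns the commanded pose from where the row before left it, along the tool's axes as they then stand; what a row does not reach is not made up. A row lasts 1/8 s, in which the tool goes at most 62.5 mm and 10.7 degrees, less where a joint would pass 70% of its speed; a pose out of reach is approached as far as the arm can. A call is refused whole if a number of a shift passes 1 or a number of a turn 1, either way. A call with a gripper value outside its range is refused whole. The fingers move at their own pace and stop on an object; the grip force is fixed at half the most. Time passes only in rows, so rows that do not move let the fingers close, or fill a call up. It gives the time, the measured TCP pose, the force, the opening and the grip force at its end, in the units of the state.
- ctrl.get_obs(): the state, without advancing time (a new reading comes with each control period).
- read_camera(name): name is "side" or "top"; returns a dict with "img" (384x512x3 uint8, red, green, blue), "z_map" (384x512 float32, m along the optical axis (not along the pixel's ray), 0 where there is no reading), "mtx" (3x3 intrinsics, pixels), "world_from_camera" (4x4, takes a point from camera to world coordinates). Camera axes: x right, y up, looking along -z (the intrinsics and any distortion apply to the point x, -y, -z); pixel columns grow to the right and rows downward; lengths in m; the calibration is good to about 2 mm. A picture is of the moment at which its call begins.
- ctrl.sign_off(): hands the job in; it is judged then, once.
The state is a dict: "clock": time; "joints": joint angles; "qvel": joint speeds; "joint_efforts": joint torques, N m; "ee_pos": TCP position; "tcp_rot": TCP orientation; "force": force on the tool from outside, world axes, zero at the start; "moment": the same for the moment, N m; "gripper_width": finger opening in m; "finger_force": force on a finger pad.
Only numpy, scipy, OpenCV 4.12 (cv2) and the standard library are available. Lean on these libraries where they do the work, as an engineer would, in place of code of your own. Each camera call takes 0.05 s, during which the arm holds its last target. There are 200 camera calls.

## Working session

There is one attempt and no reset: what is moved stays moved. The work goes in short steps, Python scripts to look and compute and a tool call to move; the robot and the scene stay as the last step left them, time stands still between calls to the robot, and variables do not carry over. Pictures are saved under pics/ and viewed, at most 10 in all, crops included, and the job is handed in when it is done.

Besides the shell and the picture viewer there is one more tool, called after "Request:" as a command line: name --argument value ..., lists and objects as JSON in quotes. apply_moves: Moves the arm, as the interface text tells. Its arguments: {"type":"object","properties":{"moves":{"type":"array"}},"required":["moves"]}

```bash
mkdir -p pics; cat > h.py <<'E'
import numpy as np, cv2, pickle
from rig import ctrl, read_camera
def snap(tag):
    d={}
    for n in("top","side"):
        c=read_camera(n); d[n]=c; cv2.imwrite(f"pics/{tag}_{n}.png",cv2.cvtColor(c["img"],cv2.COLOR_RGB2BGR))
    pickle.dump(d,open(f"{tag}.pkl","wb")); return d
def cloud(c):
    z=c["z_map"];K=c["mtx"];v,u=np.mgrid[:z.shape[0],:z.shape[1]]
    p=np.stack([(u-K[0,2])/K[0,0]*z,-(v-K[1,2])/K[1,1]*z,-z],-1)
    T=np.array(c["world_from_camera"]);return p@T[:3,:3].T+T[:3,3]
E
python3 - <<'E'
from h import *
d=snap("a")
for n in d: print(n,d[n]["mtx"].tolist(),np.round(d[n]["world_from_camera"],3).tolist())
o=ctrl.get_obs();print(o)
cv2.imwrite("pics/a_both.png",np.vstack([cv2.imread("pics/a_top.png"),cv2.imread("pics/a_side.png")])[:, :])
E
```

```text
top [[384.5957265706446, 0.0, 261.89861978949466], [0.0, 384.5957265706446, 186.82421698492303], [0.0, 0.0, 1.0]] [[0.025, 0.994, -0.105, 0.492], [-1.0, 0.027, 0.012, -0.001], [0.015, 0.104, 0.994, 0.981], [0.0, 0.0, 0.0, 1.0]]
side [[491.35674883713676, 0.0, 257.6262097050205], [0.0, 491.35674883713676, 189.26893041393956], [0.0, 0.0, 1.0]] [[-1.0, -0.017, -0.009, 0.58], [0.003, -0.618, 0.786, 0.866], [-0.018, 0.786, 0.618, 0.778], [0.0, 0.0, 0.0, 1.0]]
{'clock': 0.1, 'joints': array([-69.45456601,  39.5275002 , -11.14367208,  89.73935209,
         9.01179125,  51.70963127, -12.32354429]), 'qvel': array([-0.11367511, -0.14293899,  0.04258597, -0.18877069,  0.04289765,
        0.03568594,  0.01883385]), 'joint_efforts': array([-2.18343230e-03, -5.28503823e+01, -1.27121095e+00, -1.53835970e+01,
       -5.25564188e-02,  1.93514941e-03,  6.10820825e-05]), 'ee_pos': array([0.19930107, 0.59172676, 0.21529711]), 'tcp_rot': array([-1.79905436e+02,  7.37232643e-03,  1.61394688e+02]), 'force': array([ 0.13287612,  0.26430277, -0.0585771 ]), 'moment': array([-0.02037724,  0.04073353, -0.01103668]), 'finger_force': 0.0, 'gripper_width': 0.08825378586734008}
```

View pics/a_top.png

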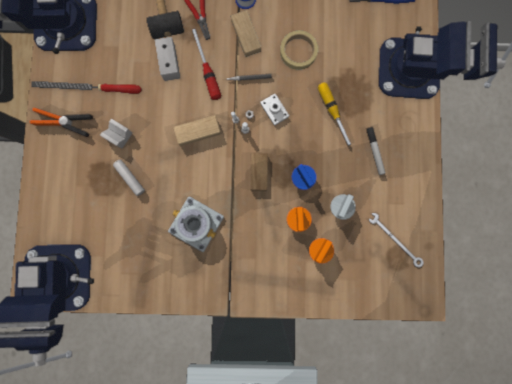

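View pics/a_side.png

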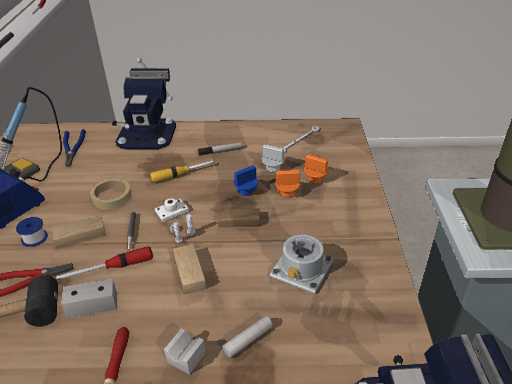

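```bash
python3 - <<'E'
from h import *
d=pickle.load(open("a.pkl","rb"))
t=cv2.imread("pics/a_top.png");s=cv2.imread("pics/a_side.png")
def crop(i,u,v,w=24):return cv2.resize(i[v-w:v+w,u-w:u+w],(390,288*1),interpolation=cv2.INTER_CUBIC) if 0 else cv2.resize(i[v-w:v+w,u-w:u+w],(300,300),interpolation=cv2.INTER_CUBIC)
cv2.imwrite("pics/a_crop.png",np.vstack([np.hstack([crop(t,343,207),crop(t,196,224,36)]),np.hstack([crop(s,274,157),crop(s,302,262,36)])]))
for n,boxes in {"top":[(343,207,16),(194,222,34)],"side":[(273,157,18),(303,258,34)]}.items():
    P=cloud(d[n])
    for u,v,w in boxes:
        q=P[v-w:v+w,u-w:u+w].reshape(-1,3);q=q[np.isfinite(q).all(1)]
        h=np.histogram(q[:,2],np.arange(-.01,.09,.004));print(n,u,v,[(round(float(a),3),int(b)) for a,b in zip(h[1],h[0]) if b])
        for lo,hi in((.062,.075),(.052,.068),(.029,.038)):
            m=q[(q[:,2]>lo)&(q[:,2]<hi)]
            if len(m)>5:print('  ',lo,hi,len(m),m.mean(0).round(4),m.min(0).round(3),m.max(0).round(3))
E
```

```text
top 343 207 [(-0.006, 133), (-0.002, 365), (0.002, 23), (0.026, 24), (0.03, 221), (0.034, 63), (0.038, 8), (0.042, 7), (0.046, 6), (0.05, 11), (0.054, 6), (0.058, 11), (0.062, 20), (0.066, 107), (0.07, 18)]
   0.062 0.075 145 [ 0.5492 -0.212   0.068 ] [ 0.521 -0.228  0.063] [ 0.577 -0.196  0.072]
   0.052 0.068 98 [ 0.5505 -0.2107  0.0641] [ 0.521 -0.228  0.052] [ 0.577 -0.195  0.068]
   0.029 0.038 300 [ 0.5493 -0.2099  0.0326] [ 0.52  -0.242  0.029] [ 0.58  -0.181  0.038]
top 194 222 [(-0.01, 11), (-0.006, 933), (-0.002, 1803), (0.002, 107), (0.006, 271), (0.01, 341), (0.014, 140), (0.018, 17), (0.022, 7), (0.026, 2), (0.03, 4), (0.034, 20), (0.038, 51), (0.042, 51), (0.046, 113), (0.05, 30), (0.054, 19), (0.058, 335), (0.062, 340), (0.066, 3)]
   0.062 0.075 343 [0.4978 0.1519 0.0633] [0.458 0.111 0.062] [0.539 0.192 0.067]
   0.052 0.068 706 [0.498  0.1521 0.0618] [0.458 0.111 0.052] [0.539 0.193 0.067]
   0.029 0.038 25 [0.4891 0.1279 0.0351] [0.46  0.099 0.03 ] [0.529 0.206 0.038]
side 273 157 [(-0.01, 2), (-0.006, 214), (-0.002, 474), (0.002, 52), (0.006, 15), (0.01, 16), (0.0
[... 264 characters left out ...]
3]
   0.052 0.068 167 [ 0.5469 -0.1853  0.0621] [ 0.51  -0.227  0.052] [ 0.596 -0.095  0.068]
   0.029 0.038 148 [ 0.5525 -0.1989  0.0327] [ 0.519 -0.224  0.029] [ 0.578 -0.18   0.038]
side 303 258 [(-0.01, 32), (-0.006, 889), (-0.002, 1305), (0.002, 94), (0.006, 374), (0.01, 253), (0.014, 115), (0.018, 51), (0.022, 45), (0.026, 48), (0.03, 54), (0.034, 76), (0.038, 96), (0.042, 112), (0.046, 165), (0.05, 85), (0.054, 95), (0.058, 463), (0.062, 249)]
   0.062 0.075 249 [0.4977 0.1579 0.0629] [0.459 0.114 0.062] [0.538 0.195 0.066]
   0.052 0.068 848 [0.499  0.1571 0.0604] [0.457 0.111 0.052] [0.541 0.196 0.066]
   0.029 0.038 139 [0.5049 0.1826 0.0341] [0.459 0.121 0.029] [0.54  0.206 0.038]
```

View pics/a_crop.png

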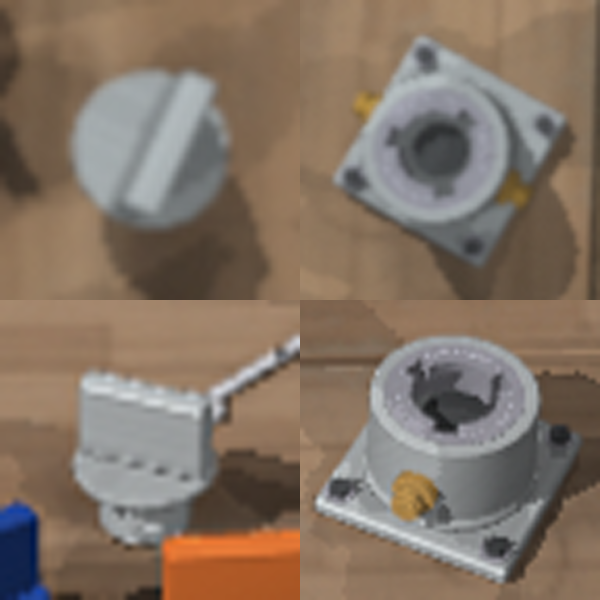

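```bash
cat >> h.py <<'E'
def proj(c,P):
    T=np.linalg.inv(np.array(c["world_from_camera"]));p=np.atleast_2d(P)@T[:3,:3].T+T[:3,3]
    q=np.stack([p[:,0],-p[:,1],-p[:,2]],1)@c["mtx"].T;return q[:,:2]/q[:,2:]
def rect(c,cx,cy,z,r,n=400):
    # image: up=+x, right=-y
    i=np.linspace(-r,r,n);X,Y=np.meshgrid(cx-i,cy-i,indexing='ij')
    uv=proj(c,np.stack([X.ravel(),Y.ravel(),0*X.ravel()+z],1)).reshape(n,n,2).astype(np.float32)
    return cv2.cvtColor(cv2.remap(c["img"],uv[...,0],uv[...,1],cv2.INTER_CUBIC),cv2.COLOR_RGB2BGR)
E
python3 - <<'E'
from h import *
d=pickle.load(open("a.pkl","rb"))
# bar fit
for n in d:
    P=cloud(d[n]);m=(P[...,2]>.060)&(P[...,2]<.075)&(np.hypot(P[...,0]-.549,P[...,1]+.2115)<.035)
    q=P[m][:,:2];r=cv2.minAreaRect((q*1000).astype(np.float32));e=np.linalg.eigh(np.cov(q.T))[1][:,1];print(n,len(q),r,q.mean(0),np.degrees(np.arctan2(e[1],e[0])))
    m=(P[...,2]>.055)&(P[...,2]<.068)&(np.hypot(P[...,0]-.498,P[...,1]-.153)<.05)
    q=P[m][:,:2];print(' housing',cv2.minEnclosingCircle((q*1000).astype(np.float32)),len(q),np.median(P[m][:,2]))
    m=(P[...,2]>.004)&(P[...,2]<.014)&(abs(P[...,0]-.498)<.085)&(abs(P[...,1]-.153)<.085)
    print(' plate',cv2.minAreaRect((P[m][:,:2]*1000).astype(np.float32)))
A=[rect(d[n],.498,.153,.062,.045,390) for n in("top","side")]
s=d["side"];g=cv2.cvtColor(s["img"],cv2.COLOR_RGB2BGR)
c0=np.array([.5493,-.2112]);S=10
uv0=proj(s,[[c0[0],c0[1],.02]])[0].astype(int);w=20
C=cv2.resize(g[uv0[1]-15:uv0[1]+16,uv0[0]-w:uv0[0]+w],None,fx=9.75,fy=6.7 if 0 else 9.75*0.69,interpolation=cv2.INTER_CUBIC)
H=[]
for hyp in(-26.4,153.6):
    D=cv2.resize(g[uv0[1]-10:uv0[1]+11,uv0[0]-w:uv0[0]+w],(390,205),interpolation=cv2.INTER_CUBIC)
    for k in range(3):
        a=np.radians(hyp+120*k);u=proj(s,[[c0[0]+.026*np.cos(a),c0[1]+.026*np.sin(a),.013]])[0]
        cv2.circle(D,tuple(((u-uv0+[w,10]+.5)*9.75).astype(int)),4,(0,0,255) if np.sin(a)>0 else (255,0,0),1)
    H.append(D)
cv2.imwrite("pics/b.png",np.vstack([np.hstack(A),np.hstack(H)]))
E
```

```text
top 151 ((549.18701171875, -212.2197723388672), (14.38320541381836, 57.00239944458008), 66.05558776855469) [ 0.54913112 -0.21168472] 155.9324364412065
 housing ((498.2203674316406, 152.3988800048828), 41.85060119628906) 694 0.061980118963581854
 plate ((490.40625, 156.84234619140625), (131.3247833251953, 142.3845672607422), 78.0233383178711)
side 117 ((550.0933837890625, -211.02281188964844), (18.33418083190918, 57.390560150146484), 64.10111999511719) [ 0.55020431 -0.20926674] 158.03458391719684
 housing ((499.3683166503906, 152.43655395507812), 43.9876594543457) 786 0.0612650399109162
 plate ((498.72869873046875, 152.68008422851562), (106.66028594970703, 104.4497299194336), 62.2022819519043)
```

View pics/b.png

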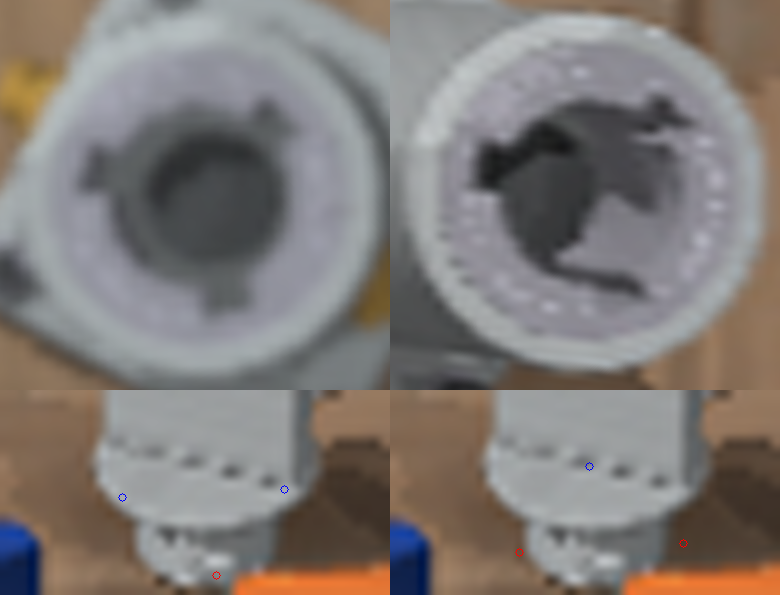

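```bash
python3 - <<'E'
from h import *
d=pickle.load(open("a.pkl","rb"))
for n in d:
    print(n,proj(d[n],[[.199,.592,.216],[.199,.592,.3],[.25,.5,.2]]).round(0).tolist())
    P=cloud(d[n]).reshape(-1,3);P=P[np.isfinite(P).all(1)]
    for i in np.arange(0,1,.1):
        print(round(i,1),[int(1000*P[(abs(P[:,0]-i)<.05)&(abs(P[:,1]-j)<.05)][:,2].max(initial=-1)) for j in np.arange(-.6,.71,.1)])
E
```

```text
top [[-63.0, 376.0], [-105.0, 395.0], [-6.0, 346.0]]
0.0 [-806, -808, -806, -808, -711, -709, -1000, -708, -710, -808, -807, -804, -806, -805]
0.1 [-808, -810, -807, -808, 4, 4, 5, 4, 4, -808, -809, -807, -802, -808]
0.2 [-1000, -1000, -1000, -1000, -1, 0, 1, 2, -9, -1000, 155, 154, -1000, -1000]
0.3 [-1000, 3, 4, 4, 5, 5, 5, 3, 4, 4, 154, 153, 4, -1000]
0.4 [-1000, 4, 9, 4, 71, 70, 4, 18, 13, 4, 109, 135, 25, -1000]
0.5 [-1000, 4, 6, 8, 71, 72, 980, 66, 65, 4, 4, 4, 5, -1000]
0.6 [-1000, 3, 4, 20, 71, 72, 27, 10, 19, 29, 28, 4, 4, -1000]
0.7 [-1000, 3, 5, 20, 18, 30, 56, 31, 33, 43, 43, 27, 26, -1000]
0.8 [-1000, 13, 17, 20, 30, 34, 36, 59, 30, 27, 41, 29, 26, -1000]
0.9 [122, 154, 148, 125, 30, 29, 30, 32, 48, 48, 18, 44, 18, -1000]
side [[600.0, 423.0], [634.0, 383.0], [517.0, 360.0]]
0.0 [-814, -816, -814, -1000, 2, 15, 125, 100, -1000, -1000, -1000, -1000, -1000, -1000]
0.1 [-1000, -1000, -1000, -1000, 1, 14, 251, 14, 2, -1000, -1000, -1000, -1000, -1000]
0.2 [-1000, -1000, -1000, -1000, 0, 0, 0, 2, 0, -1000, 151, 152, -1000, -1000]
0.3 [-1000, 3, 3, 3, 3, 3, 2, 4, 2, 1, 152, 152, -1000, -1000]
0.4 [-1000, 5, 8, 3, 70, 69, 4, 17, 10, 2, 108, 132, -1000, -1000]
0.5 [-1000, 2, 6, 7, 71, 71, 4, 64, 65, 2, 2, -1000, -1000, -1000]
0.6 [-1000, 3, 3, 18, 72, 71, 25, 12, 18, 27, 27, -1000, -1000, -1000]
0.7 [-1000, 3, 4, 20, 17, 33, 54, 30, 31, 41, 41, -1000, -1000, -1000]
0.8 [-1000, 13, 16, 19, 29, 31, 53, 58, 29, 28, 41, -1000, -1000, -1000]
0.9 [143, 155, 150, 128, 29, 27, 31, 31, 47, 46, 19, -1000, -1000, -1000]
```

Look-alikes: blue cap (304,178), orange caps (299,219) and (321,250); the bare aluminium one at (343,207) is the target (checked in crop). Ring slots are seen in the rectified top view at about 76°, -44° and 196°. The cap's lug is at about -24.5°.

Request:
apply_moves --moves '[{"claw": -0.2, "dz": -0.5, "dx": -0.8, "dy": -0.5}, {"claw": -0.2, "dz": -0.5, "dx": -0.8, "dy": -0.5}, {"claw": -0.2, "dx": -0.8, "dy": -0.5}, {"claw": -0.2, "dx": -0.8, "dy": -0.5}, {"claw": -0.2, "dx": -0.8, "dy": -0.5}, {"claw": -0.2, "dx": -0.8, "dy": -0.5}, {"claw": -0.2, "dx": -0.8, "dy": -0.5}, {"claw": -0.2, "dx": -0.8, "dy": -0.5}]'

```text
schema error: expected keys claw, dx, dy, dz, twist
```

Request:
apply_moves --moves '[{"claw": -0.2, "dx": -0.8, "dy": -0.5}, {"claw": -0.2, "dx": -0.8, "dy": -0.5}, {"claw": -0.2, "dx": -0.8, "dy": -0.5}, {"claw": -0.2, "dx": -0.8, "dy": -0.5}, {"claw": -0.2, "dx": -0.8, "dy": -0.5}, {"claw": -0.2, "dx": -0.8, "dy": -0.5}, {"claw": -0.2, "dx": -0.8, "dy": -0.5}, {"claw": -0.2, "dx": -0.8, "dy": -0.5}]'

```text
schema error: expected keys claw, dx, dy, dz, twist
```

Request:
apply_moves --moves '[{"claw": -0.2, "dx": -0.8, "dy": -0.5, "dz": -0.5, "twist": 0}, {"claw": -0.2, "dx": -0.8, "dy": -0.5, "dz": -0.5, "twist": 0}, {"claw": -0.2, "dx": -0.8, "dy": -0.5, "dz": 0, "twist": 0}, {"claw": -0.2, "dx": -0.8, "dy": -0.5, "dz": 0, "twist": 0}, {"claw": -0.2, "dx": -0.8, "dy": -0.5, "dz": 0, "twist": 0}, {"claw": -0.2, "dx": -0.8, "dy": -0.5, "dz": 0, "twist": 0}, {"claw": -0.2, "dx": -0.8, "dy": -0.5, "dz": 0, "twist": 0}, {"claw": -0.2, "dx": -0.8, "dy": -0.5, "dz": 0, "twist": 0}]'

```text
clock: 1.1
ee_pos: [0.3204, 0.4442, 0.2409]
tcp_rot: [-180.0, 0.0, 161.3]
force: [0.1, 1.1, -0.1]
gripper_width: 0.0351
finger_force: 0.0
```

Request:
apply_moves --moves '[{"claw": -0.2, "dx": -0.8, "dy": -0.5, "dz": 0, "twist": 0}, {"claw": -0.2, "dx": -0.8, "dy": -0.5, "dz": 0, "twist": 0}, {"claw": -0.2, "dx": -0.8, "dy": -0.5, "dz": 0, "twist": 0}, {"claw": -0.2, "dx": -0.8, "dy": -0.5, "dz": 0, "twist": 0}, {"claw": -0.2, "dx": -0.8, "dy": -0.5, "dz": 0, "twist": 0}, {"claw": -0.2, "dx": -0.8, "dy": -0.5, "dz": 0, "twist": 0}, {"claw": -0.2, "dx": -0.8, "dy": -0.5, "dz": 0, "twist": 0}, {"claw": -0.2, "dx": -0.8, "dy": -0.5, "dz": 0, "twist": 0}]'

```text
clock: 2.1
ee_pos: [0.4395, 0.2983, 0.2409]
tcp_rot: [-180.0, 0.0, 161.3]
force: [0.3, 0.5, -0.8]
gripper_width: 0.035
finger_force: 0.0
```

Request:
apply_moves --moves '[{"claw": -0.2, "dx": -0.53, "dy": -0.9, "dz": 0, "twist": 0}, {"claw": -0.2, "dx": -0.53, "dy": -0.9, "dz": 0, "twist": 0}, {"claw": -0.2, "dx": -0.53, "dy": -0.9, "dz": 0, "twist": 0}, {"claw": -0.2, "dx": -0.53, "dy": -0.9, "dz": 0, "twist": 0}, {"claw": -0.2, "dx": -0.53, "dy": -0.9, "dz": 0, "twist": 0}, {"claw": -0.2, "dx": -0.53, "dy": -0.9, "dz": 0, "twist": 0}, {"claw": -0.2, "dx": -0.53, "dy": -0.9, "dz": 0, "twist": 0}, {"claw": -0.2, "dx": -0.53, "dy": -0.9, "dz": 0, "twist": 0}]'

```text
clock: 3.1
ee_pos: [0.4814, 0.0938, 0.241]
tcp_rot: [-180.0, -0.0, 161.3]
force: [-0.1, 0.2, -0.3]
gripper_width: 0.035
finger_force: 0.0
```

Request:
apply_moves --moves '[{"claw": -0.2, "dx": -0.53, "dy": -0.9, "dz": 0, "twist": 0}, {"claw": -0.2, "dx": -0.53, "dy": -0.9, "dz": 0, "twist": 0}, {"claw": -0.2, "dx": -0.53, "dy": -0.9, "dz": 0, "twist": 0}, {"claw": -0.2, "dx": -0.53, "dy": -0.9, "dz": 0, "twist": 0}, {"claw": -0.2, "dx": -0.53, "dy": -0.9, "dz": 0, "twist": 0}, {"claw": -0.2, "dx": -0.53, "dy": -0.9, "dz": 0, "twist": 0}, {"claw": -0.2, "dx": -0.53, "dy": -0.9, "dz": 0, "twist": 0}, {"claw": -0.2, "dx": -0.53, "dy": -0.9, "dz": 0, "twist": 0}]'

```text
clock: 4.1
ee_pos: [0.5238, -0.1103, 0.2409]
tcp_rot: [-180.0, -0.0, 161.3]
force: [-0.0, 0.3, 0.0]
gripper_width: 0.0351
finger_force: 0.0
```

Request:
apply_moves --moves '[{"claw": -0.2, "dx": -0.53, "dy": -0.9, "dz": 0, "twist": 0}, {"claw": -0.2, "dx": -0.53, "dy": -0.9, "dz": 0, "twist": 0}, {"claw": -0.2, "dx": -0.53, "dy": -0.9, "dz": 0.5, "twist": 0}, {"claw": -0.2, "dx": -0.53, "dy": -0.9, "dz": 0.8, "twist": 0}, {"claw": -0.2, "dx": 0, "dy": 0, "dz": 1, "twist": 0}, {"claw": -0.2, "dx": 0, "dy": 0, "dz": 1, "twist": 0.58}, {"claw": -0.2, "dx": 0, "dy": 0, "dz": 1, "twist": 0}, {"claw": -0.2, "dx": 0, "dy": 0, "dz": 0, "twist": 0}]'

```text
clock: 5.1
ee_pos: [0.5438, -0.211, 0.1319]
tcp_rot: [-179.9, -0.3, 155.5]
force: [0.6, -0.4, 0.1]
gripper_width: 0.0353
finger_force: 0.0
```

Request:
apply_moves --moves '[{"claw": -0.2, "dx": -0.21, "dy": 0.07, "dz": 0.2, "twist": 0}, {"claw": -0.2, "dx": 0, "dy": 0, "dz": 0.7, "twist": 0}, {"claw": -0.2, "dx": 0, "dy": 0, "dz": 0.7, "twist": 0}, {"claw": -0.2, "dx": 0, "dy": 0, "dz": 0.7, "twist": 0}, {"claw": -0.2, "dx": 0, "dy": 0, "dz": 0.6, "twist": 0}, {"claw": -0.2, "dx": 0, "dy": 0, "dz": 0.5, "twist": 0}, {"claw": -0.2, "dx": 0, "dy": 0, "dz": 0.28, "twist": 0}, {"claw": -0.2, "dx": 0, "dy": 0, "dz": 0, "twist": 0}]'

```text
clock: 6.1
ee_pos: [0.5518, -0.2108, 0.0411]
tcp_rot: [-180.0, -0.0, 155.6]
force: [0.0, 0.6, 0.4]
gripper_width: 0.0352
finger_force: 0.0
```

```bash
python3 - <<'E'
from h import *
d=snap("c")
t=cv2.imread("pics/c_top.png");s=cv2.imread("pics/c_side.png")
cv2.imwrite("pics/c.png",np.hstack([cv2.resize(i[v-30:v+30,u-30:u+30],(390,390),interpolation=cv2.INTER_CUBIC) for i,u,v in((t,343,207),(s,274,150))]))
o=ctrl.get_obs();print(o["ee_pos"],o["tcp_rot"],o["joints"])
E
```

```text
[ 0.55229388 -0.21101826  0.04185393] [1.79990534e+02 4.46392141e-02 1.55586828e+02] [ 21.29509212  51.14341218  -8.49080913 102.71410643  14.58257236
  27.16014168  68.50385621]
```

View pics/c.png

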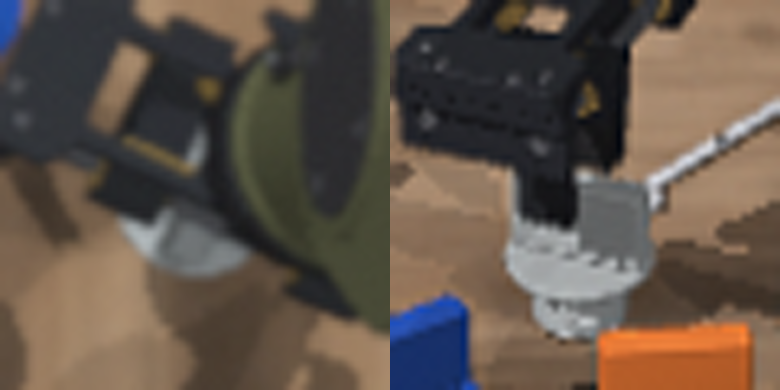

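The side picture shows the near finger in front of the bar, about centred once its +y offset is allowed for. Closing after a 2 mm correction.

Request:
apply_moves --moves '[{"claw": -0.2, "dx": 0.08, "dy": -0.04, "dz": 0.05, "twist": 0}, {"claw": -0.2, "dx": 0, "dy": 0, "dz": 0, "twist": 0}, {"claw": -1, "dx": 0, "dy": 0, "dz": 0, "twist": 0}, {"claw": -1, "dx": 0, "dy": 0, "dz": 0, "twist": 0}, {"claw": -1, "dx": 0, "dy": 0, "dz": 0, "twist": 0}, {"claw": -1, "dx": 0, "dy": 0, "dz": 0, "twist": 0}, {"claw": -1, "dx": 0, "dy": 0, "dz": 0, "twist": 0}, {"claw": -1, "dx": 0, "dy": 0, "dz": 0, "twist": 0}]'

```text
clock: 7.2
ee_pos: [0.5497, -0.2112, 0.0403]
tcp_rot: [-180.0, 0.0, 155.6]
force: [0.2, -0.3, 1.6]
gripper_width: 0.0134
finger_force: 30.0
```

Request:
apply_moves --moves '[{"claw": -1, "dx": 0, "dy": 0, "dz": -0.3, "twist": 0}, {"claw": -1, "dx": 0, "dy": 0, "dz": -0.6, "twist": 0}, {"claw": -1, "dx": 0, "dy": 0, "dz": -0.8, "twist": 0}, {"claw": -1, "dx": 0, "dy": 0, "dz": -0.8, "twist": 0}, {"claw": -1, "dx": 0, "dy": 0, "dz": -0.8, "twist": 0}, {"claw": -1, "dx": 0, "dy": 0, "dz": -0.7, "twist": 0}, {"claw": -1, "dx": 0, "dy": 0, "dz": -0.5, "twist": 0}, {"claw": -1, "dx": 0, "dy": 0, "dz": -0.3, "twist": 0}]'

```text
clock: 8.2
ee_pos: [0.5499, -0.2109, 0.1612]
tcp_rot: [180.0, 0.0, 155.6]
force: [-0.4, -1.5, -2.1]
gripper_width: 0.0134
finger_force: 29.9
```

```bash
python3 - <<'E'
from h import *
d=snap("e")
s=cv2.imread("pics/e_side.png")
o=ctrl.get_obs();p=o["ee_pos"];print(p,o["tcp_rot"],o["force"],o["gripper_width"])
u=proj(d["side"],[[p[0],p[1],p[2]]])[0].astype(int);print(u)
cv2.imwrite("pics/e.png",cv2.resize(s[u[1]-30:u[1]+30,u[0]-30:u[0]+30],(480,480),interpolation=cv2.INTER_CUBIC))
E
```

```text
[ 0.550106   -0.21101319  0.16099641] [1.79981648e+02 7.05470095e-02 1.55593730e+02] [ 0.18411657 -0.06139419 -2.13887141] 0.013624949184783219
[272 116]
```

View pics/e.png

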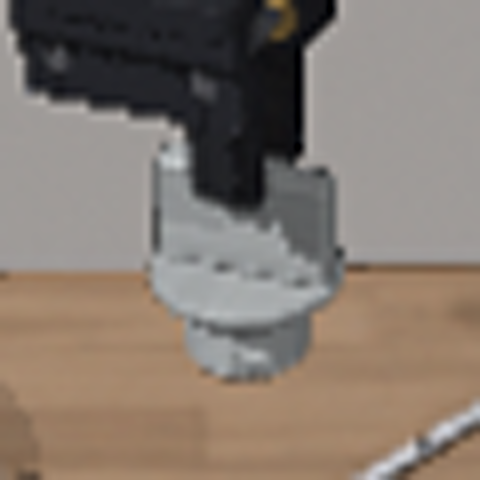

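The side crop shows the cap hanging straight in the fingers, bar centred. Moving to the mouth.

Request:
apply_moves --moves '[{"claw": -1, "dx": 0.2, "dy": 0.3, "dz": 0, "twist": 0}, {"claw": -1, "dx": 0.45, "dy": 0.7, "dz": 0, "twist": 0}, {"claw": -1, "dx": 0.6, "dy": 0.95, "dz": 0, "twist": 0}, {"claw": -1, "dx": 0.6, "dy": 0.95, "dz": 0, "twist": 0}, {"claw": -1, "dx": 0.6, "dy": 0.95, "dz": 0, "twist": 0}, {"claw": -1, "dx": 0.6, "dy": 0.95, "dz": 0, "twist": 0}, {"claw": -1, "dx": 0.6, "dy": 0.95, "dz": 0, "twist": 0}, {"claw": -1, "dx": 0.6, "dy": 0.95, "dz": 0, "twist": 0}]'

```text
clock: 9.3
ee_pos: [0.521, -0.0117, 0.16]
tcp_rot: [180.0, -0.1, 155.7]
force: [0.6, 0.2, -2.5]
gripper_width: 0.0136
finger_force: 29.9
```

Request:
apply_moves --moves '[{"claw": -1, "dx": 0.6, "dy": 0.95, "dz": 0, "twist": 0}, {"claw": -1, "dx": 0.6, "dy": 0.95, "dz": 0, "twist": 0}, {"claw": -1, "dx": 0.6, "dy": 0.95, "dz": 0, "twist": 0}, {"claw": -1, "dx": 0.6, "dy": 0.95, "dz": 0, "twist": 0}, {"claw": -1, "dx": 0.6, "dy": 0.95, "dz": 0, "twist": 0}, {"claw": -1, "dx": 0.6, "dy": 0.95, "dz": 0, "twist": 0}, {"claw": -1, "dx": 0.02, "dy": 0, "dz": 0, "twist": 0.7}, {"claw": -1, "dx": 0, "dy": 0, "dz": 0, "twist": 0.7}]'

```text
clock: 10.3
ee_pos: [0.4969, 0.1548, 0.1599]
tcp_rot: [-180.0, -0.1, 141.5]
force: [0.4, -0.7, -2.0]
gripper_width: 0.0134
finger_force: 29.9
```

Request:
apply_moves --moves '[{"claw": -1, "dx": 0, "dy": 0, "dz": 0, "twist": 0}, {"claw": -1, "dx": 0, "dy": 0, "dz": 0, "twist": 0}, {"claw": -1, "dx": 0, "dy": 0, "dz": 0, "twist": 0}, {"claw": -1, "dx": 0, "dy": 0, "dz": 0, "twist": 0}, {"claw": -1, "dx": 0, "dy": 0, "dz": 0, "twist": 0}, {"claw": -1, "dx": 0, "dy": 0, "dz": 0, "twist": 0}, {"claw": -1, "dx": 0, "dy": 0, "dz": 0, "twist": 0}, {"claw": -1, "dx": 0, "dy": 0, "dz": 0, "twist": 0}]'

```text
clock: 11.3
ee_pos: [0.4986, 0.1526, 0.1603]
tcp_rot: [180.0, -0.0, 141.6]
force: [-0.2, -0.2, -1.3]
gripper_width: 0.0136
finger_force: 29.9
```

Request:
apply_moves --moves '[{"claw": -1, "dx": 0, "dy": 0, "dz": 0.5, "twist": 0}, {"claw": -1, "dx": 0, "dy": 0, "dz": 0.7, "twist": 0}, {"claw": -1, "dx": 0, "dy": 0, "dz": 0.5, "twist": 0}, {"claw": -1, "dx": 0, "dy": 0, "dz": 0.3, "twist": 0}, {"claw": -1, "dx": 0, "dy": 0, "dz": 0.15, "twist": 0}, {"claw": -1, "dx": 0, "dy": 0, "dz": 0.1, "twist": 0}, {"claw": -1, "dx": 0, "dy": 0, "dz": 0.1, "twist": 0}, {"claw": -1, "dx": 0, "dy": 0, "dz": 0.1, "twist": 0}]'

```text
clock: 12.3
ee_pos: [0.4988, 0.1527, 0.0991]
tcp_rot: [180.0, 0.0, 141.6]
force: [0.1, 0.3, -2.2]
gripper_width: 0.0133
finger_force: 29.9
```

Request:
apply_moves --moves '[{"claw": -1, "dx": 0, "dy": 0, "dz": 0.06, "twist": 0}, {"claw": -1, "dx": 0, "dy": 0, "dz": 0.06, "twist": 0}, {"claw": -1, "dx": 0, "dy": 0, "dz": 0, "twist": 0}, {"claw": -1, "dx": 0, "dy": 0, "dz": 0, "twist": 0}, {"claw": -1, "dx": 0, "dy": 0, "dz": 0, "twist": 0}, {"claw": -1, "dx": 0, "dy": 0, "dz": 0, "twist": 0}, {"claw": -1, "dx": 0, "dy": 0, "dz": 0, "twist": 0}, {"claw": -1, "dx": 0, "dy": 0, "dz": 0, "twist": 0}]'

```text
clock: 13.3
ee_pos: [0.4986, 0.1526, 0.096]
tcp_rot: [180.0, -0.0, 141.6]
force: [0.2, -0.6, -2.9]
gripper_width: 0.0136
finger_force: 29.9
```

Request:
apply_moves --moves '[{"claw": -1, "dx": 0, "dy": 0, "dz": 0.04, "twist": 0}, {"claw": -1, "dx": 0, "dy": 0, "dz": 0.04, "twist": 0}, {"claw": -1, "dx": 0, "dy": 0, "dz": 0.04, "twist": 0}, {"claw": -1, "dx": 0, "dy": 0, "dz": 0.04, "twist": 0}, {"claw": -1, "dx": 0, "dy": 0, "dz": 0, "twist": 0}, {"claw": -1, "dx": 0, "dy": 0, "dz": 0, "twist": 0}, {"claw": -1, "dx": 0, "dy": 0, "dz": 0, "twist": 0}, {"claw": -1, "dx": 0, "dy": 0, "dz": 0, "twist": 0}]'

```text
clock: 14.3
ee_pos: [0.4987, 0.1526, 0.0921]
tcp_rot: [180.0, 0.0, 141.6]
force: [0.5, -0.8, -0.7]
gripper_width: 0.0136
finger_force: 29.9
```

Request:
apply_moves --moves '[{"claw": -1, "dx": 0, "dy": 0, "dz": 0.02, "twist": 0}, {"claw": -1, "dx": 0, "dy": 0, "dz": 0.02, "twist": 0}, {"claw": -1, "dx": 0, "dy": 0, "dz": 0.0, "twist": 0}, {"claw": -1, "dx": 0, "dy": 0, "dz": 0, "twist": 0}, {"claw": -1, "dx": 0, "dy": 0, "dz": 0, "twist": 0}, {"claw": -1, "dx": 0, "dy": 0, "dz": 0, "twist": 0}, {"claw": -1, "dx": 0, "dy": 0, "dz": 0, "twist": 0}, {"claw": -1, "dx": 0, "dy": 0, "dz": 0, "twist": 0}]'

```text
clock: 15.3
ee_pos: [0.4989, 0.1529, 0.0907]
tcp_rot: [180.0, 0.0, 141.6]
force: [1.5, 0.0, -0.9]
gripper_width: 0.0137
finger_force: 30.1
```

Request:
apply_moves --moves '[{"claw": -1, "dx": 0, "dy": 0, "dz": 0.03, "twist": 0}, {"claw": -1, "dx": 0, "dy": 0, "dz": 0.0, "twist": 0}, {"claw": -1, "dx": 0, "dy": 0, "dz": 0.03, "twist": 0}, {"claw": -1, "dx": 0, "dy": 0, "dz": 0, "twist": 0}, {"claw": -1, "dx": 0, "dy": 0, "dz": 0, "twist": 0}, {"claw": -1, "dx": 0, "dy": 0, "dz": 0, "twist": 0}, {"claw": -1, "dx": 0, "dy": 0, "dz": 0, "twist": 0}, {"claw": -1, "dx": 0, "dy": 0, "dz": 0, "twist": 0}]'

```text
clock: 16.3
ee_pos: [0.4996, 0.1529, 0.0901]
tcp_rot: [179.9, 0.1, 141.6]
force: [1.5, -1.2, 7.3]
gripper_width: 0.0138
finger_force: 30.4
```

Request:
apply_moves --moves '[{"claw": -1, "dx": 0, "dy": 0, "dz": 0, "twist": 0.1}, {"claw": -1, "dx": 0, "dy": 0, "dz": 0.0, "twist": 0.1}, {"claw": -1, "dx": 0, "dy": 0, "dz": 0, "twist": 0.1}, {"claw": -1, "dx": 0, "dy": 0, "dz": 0, "twist": 0}, {"claw": -1, "dx": 0, "dy": 0, "dz": 0, "twist": 0}, {"claw": -1, "dx": 0, "dy": 0, "dz": 0, "twist": 0}, {"claw": -1, "dx": 0, "dy": 0, "dz": 0, "twist": 0}, {"claw": -1, "dx": 0, "dy": 0, "dz": 0, "twist": 0}]'

```text
clock: 17.3
ee_pos: [0.4995, 0.153, 0.09]
tcp_rot: [179.9, 0.1, 138.7]
force: [2.4, -1.0, 6.1]
gripper_width: 0.0136
finger_force: 30.3
```

```bash
python3 -c "
from h import *
o=ctrl.get_obs();print(o['ee_pos'],o['tcp_rot'],o['force'],o['moment'])"
```

```text
[0.49952572 0.15295137 0.09002865] [1.79897961e+02 5.84891761e-02 1.38656524e+02] [ 2.35659288 -1.04216159  6.14000213] [-0.36141337 -0.23988701  0.16124728]
```

Request:
apply_moves --moves '[{"claw": -1, "dx": 0, "dy": 0, "dz": 0, "twist": 0.1}, {"claw": -1, "dx": 0, "dy": 0, "dz": 0.0, "twist": 0.1}, {"claw": -1, "dx": 0, "dy": 0, "dz": 0, "twist": 0.1}, {"claw": -1, "dx": 0, "dy": 0, "dz": 0, "twist": 0}, {"claw": -1, "dx": 0, "dy": 0, "dz": 0, "twist": 0}, {"claw": -1, "dx": 0, "dy": 0, "dz": 0, "twist": 0}, {"claw": -1, "dx": 0, "dy": 0, "dz": 0, "twist": 0}, {"claw": -1, "dx": 0, "dy": 0, "dz": 0, "twist": 0}]'

```text
clock: 18.3
ee_pos: [0.4986, 0.1525, 0.0895]
tcp_rot: [-180.0, -0.0, 135.6]
force: [-1.0, 0.4, -2.1]
gripper_width: 0.0136
finger_force: 29.9
```

```bash
python3 -c "
from h import *
o=ctrl.get_obs();print(o['ee_pos'],o['tcp_rot'],o['force'],o['moment'])"
```

```text
[0.49859082 0.15253366 0.08949544] [-1.79995172e+02 -3.99275411e-03  1.35588606e+02] [-0.97060018  0.44071466 -2.11559894] [-0.03080831  0.02878161 -0.01511436]
```

Request:
apply_moves --moves '[{"claw": -1, "dx": 0, "dy": 0, "dz": 0.05, "twist": 0}, {"claw": -1, "dx": 0, "dy": 0, "dz": 0.05, "twist": 0}, {"claw": -1, "dx": 0, "dy": 0, "dz": 0.05, "twist": 0}, {"claw": -1, "dx": 0, "dy": 0, "dz": 0.05, "twist": 0}, {"claw": -1, "dx": 0, "dy": 0, "dz": 0, "twist": 0}, {"claw": -1, "dx": 0, "dy": 0, "dz": 0, "twist": 0}, {"claw": -1, "dx": 0, "dy": 0, "dz": 0, "twist": 0}, {"claw": -1, "dx": 0, "dy": 0, "dz": 0, "twist": 0}]'

```text
clock: 19.3
ee_pos: [0.4987, 0.1526, 0.0845]
tcp_rot: [180.0, -0.0, 135.6]
force: [-0.8, 0.5, 4.0]
gripper_width: 0.013
finger_force: 30.0
```

```bash
python3 -c "
from h import *
o=ctrl.get_obs();print(o['ee_pos'],o['tcp_rot'],o['force'],o['moment'])"
```

```text
[0.49866898 0.15259669 0.08454548] [ 1.79994678e+02 -6.23713895e-06  1.35590608e+02] [-0.80410071  0.48075652  3.96732126] [-0.16361656  0.14253497  0.01100125]
```

Request:
apply_moves --moves '[{"claw": -1, "dx": 0, "dy": 0, "dz": 0.06, "twist": 0}, {"claw": -1, "dx": 0, "dy": 0, "dz": 0.06, "twist": 0}, {"claw": -1, "dx": 0, "dy": 0, "dz": 0.06, "twist": 0}, {"claw": -1, "dx": 0, "dy": 0, "dz": 0.06, "twist": 0}, {"claw": -1, "dx": 0, "dy": 0, "dz": 0.06, "twist": 0}, {"claw": -1, "dx": 0, "dy": 0, "dz": 0.06, "twist": 0}, {"claw": -1, "dx": 0, "dy": 0, "dz": 0, "twist": 0}, {"claw": -1, "dx": 0, "dy": 0, "dz": 0, "twist": 0}]'

```text
clock: 20.3
ee_pos: [0.4987, 0.1526, 0.0757]
tcp_rot: [180.0, 0.0, 135.6]
force: [-1.0, -1.0, 7.1]
gripper_width: 0.0132
finger_force: 30.0
```

Request:
apply_moves --moves '[{"claw": -1, "dx": 0, "dy": 0, "dz": 0.04, "twist": 0}, {"claw": -1, "dx": 0, "dy": 0, "dz": 0.02, "twist": 0}, {"claw": -1, "dx": 0, "dy": 0, "dz": 0.0, "twist": 0}, {"claw": -1, "dx": 0, "dy": 0, "dz": 0, "twist": 0}, {"claw": -1, "dx": 0, "dy": 0, "dz": 0, "twist": 0}, {"claw": -1, "dx": 0, "dy": 0, "dz": 0, "twist": 0}, {"claw": -1, "dx": 0, "dy": 0, "dz": 0, "twist": 0}, {"claw": -1, "dx": 0, "dy": 0, "dz": 0, "twist": 0}]'

```text
clock: 21.3
ee_pos: [0.4987, 0.1524, 0.0746]
tcp_rot: [180.0, 0.0, 135.6]
force: [-2.1, -1.2, 11.5]
gripper_width: 0.0134
finger_force: 30.0
```

Request:
apply_moves --moves '[{"claw": -1, "dx": 0, "dy": 0, "dz": 0.02, "twist": 0}, {"claw": -1, "dx": 0, "dy": 0, "dz": 0, "twist": 0}, {"claw": -1, "dx": 0, "dy": 0, "dz": 0.0, "twist": 0}, {"claw": -1, "dx": 0, "dy": 0, "dz": 0, "twist": 0}, {"claw": -1, "dx": 0, "dy": 0, "dz": 0, "twist": 0}, {"claw": -1, "dx": 0, "dy": 0, "dz": 0, "twist": 0}, {"claw": -1, "dx": 0, "dy": 0, "dz": 0, "twist": 0}, {"claw": -1, "dx": 0, "dy": 0, "dz": 0, "twist": 0}]'

```text
clock: 22.3
ee_pos: [0.4986, 0.1523, 0.0744]
tcp_rot: [180.0, 0.0, 135.6]
force: [-2.7, -1.4, 15.5]
gripper_width: 0.0135
finger_force: 30.0
```

```bash
python3 -c "
from h import *
o=ctrl.get_obs();print(o['ee_pos'],o['tcp_rot'],o['force'],o['moment'])"
```

```text
[0.49859633 0.1523121  0.0744425 ] [1.79991402e+02 1.91980993e-02 1.35577169e+02] [-2.70965828 -1.43265198 15.51587258] [-0.37266857  0.61180595  0.05582495]
```

Request:
apply_moves --moves '[{"claw": -1, "dx": 0, "dy": 0, "dz": -0.03, "twist": 0}, {"claw": -1, "dx": 0, "dy": 0, "dz": 0, "twist": 0}, {"claw": -1, "dx": 0, "dy": 0, "dz": 0.0, "twist": 0.2}, {"claw": -1, "dx": 0, "dy": 0, "dz": 0, "twist": 0.2}, {"claw": -1, "dx": 0, "dy": 0, "dz": 0, "twist": 0.2}, {"claw": -1, "dx": 0, "dy": 0, "dz": 0, "twist": 0.2}, {"claw": -1, "dx": 0, "dy": 0, "dz": 0, "twist": 0.2}, {"claw": -1, "dx": 0, "dy": 0, "dz": 0, "twist": 0}]'

```text
clock: 23.3
ee_pos: [0.4989, 0.1534, 0.0746]
tcp_rot: [179.9, -0.0, 125.6]
force: [-1.5, -0.3, 7.8]
gripper_width: 0.0134
finger_force: 30.0
```

```bash
python3 -c "
from h import *
o=ctrl.get_obs();print(o['ee_pos'],o['tcp_rot'],o['force'],o['moment'])"
```

```text
[0.4989128  0.15341095 0.07458329] [ 1.79923954e+02 -2.04212638e-02  1.25616370e+02] [-1.54597702 -0.32123506  7.77383231] [0.10793121 0.21133335 0.00341665]
```

Request:
apply_moves --moves '[{"claw": -1, "dx": 0, "dy": 0, "dz": 0, "twist": 0.4}, {"claw": -1, "dx": 0, "dy": 0, "dz": 0, "twist": 0.4}, {"claw": -1, "dx": 0, "dy": 0, "dz": 0, "twist": 0.4}, {"claw": -1, "dx": 0, "dy": 0, "dz": 0, "twist": 0.4}, {"claw": -1, "dx": 0, "dy": 0, "dz": 0, "twist": 0.4}, {"claw": -1, "dx": 0, "dy": 0, "dz": 0, "twist": 0.4}, {"claw": -1, "dx": 0, "dy": 0, "dz": 0, "twist": 0.4}, {"claw": -1, "dx": 0, "dy": 0, "dz": 0, "twist": 0}]'

```text
clock: 24.3
ee_pos: [0.5001, 0.1539, 0.0747]
tcp_rot: [179.8, -0.1, 97.6]
force: [0.4, 0.8, 7.5]
gripper_width: 0.0136
finger_force: 29.9
```

```bash
python3 -c "
from h import *
o=ctrl.get_obs();print(o['ee_pos'],o['tcp_rot'],o['force'],o['moment'])"
```

```text
[0.50006324 0.15392094 0.07473152] [ 1.79809175e+02 -7.17411800e-02  9.76195505e+01] [0.37457368 0.75448612 7.49618984] [ 0.22629061 -0.00618135 -0.01730732]
```

Request:
apply_moves --moves '[{"claw": -1, "dx": 0, "dy": 0, "dz": 0, "twist": 0.2}, {"claw": -1, "dx": 0, "dy": 0, "dz": 0, "twist": 0.2}, {"claw": -1, "dx": 0, "dy": 0, "dz": 0, "twist": 0.2}, {"claw": -1, "dx": 0, "dy": 0, "dz": 0, "twist": 0.2}, {"claw": -1, "dx": 0, "dy": 0, "dz": 0, "twist": 0.2}, {"claw": -1, "dx": 0, "dy": 0, "dz": 0, "twist": 0}, {"claw": -1, "dx": 0, "dy": 0, "dz": 0, "twist": 0}, {"claw": -1, "dx": 0, "dy": 0, "dz": 0, "twist": 0}]'

```text
clock: 25.3
ee_pos: [0.5, 0.1536, 0.0747]
tcp_rot: [179.8, -0.1, 87.7]
force: [-0.9, 0.3, 7.4]
gripper_width: 0.0133
finger_force: 30.0
```

```bash
python3 -c "
from h import *
o=ctrl.get_obs();print(o['ee_pos'],o['tcp_rot'],o['force'],o['moment'])"
```

```text
[0.50003694 0.15364091 0.07473783] [ 1.79831116e+02 -8.76783674e-02  8.76773503e+01] [-0.85464695  0.26868737  7.3803247 ] [ 0.12301606 -0.05623604  0.12876601]
```

Request:
apply_moves --moves '[{"claw": -1, "dx": 0, "dy": 0, "dz": 0, "twist": 0.1}, {"claw": -1, "dx": 0, "dy": 0, "dz": 0, "twist": 0}, {"claw": -1, "dx": 0, "dy": 0, "dz": 0, "twist": 0.1}, {"claw": -1, "dx": 0, "dy": 0, "dz": 0, "twist": 0}, {"claw": -1, "dx": 0, "dy": 0, "dz": 0, "twist": 0}, {"claw": -1, "dx": 0, "dy": 0, "dz": 0, "twist": 0}, {"claw": -1, "dx": 0, "dy": 0, "dz": 0, "twist": 0}, {"claw": -1, "dx": 0, "dy": 0, "dz": 0, "twist": 0}]'

```text
clock: 26.3
ee_pos: [0.4996, 0.1532, 0.0747]
tcp_rot: [179.9, -0.1, 85.7]
force: [0.2, -0.2, 7.9]
gripper_width: 0.0134
finger_force: 30.0
```

```bash
python3 -c "
from h import *
o=ctrl.get_obs();print(o['ee_pos'],o['tcp_rot'],o['force'],o['moment'])"
```

```text
[0.49963169 0.1532346  0.07468644] [ 1.79878187e+02 -5.97861928e-02  8.56688148e+01] [ 0.18358006 -0.22927974  7.87404293] [-0.06324834  0.04385517  0.18534151]
```

Request:
apply_moves --moves '[{"claw": -1, "dx": 0, "dy": 0, "dz": 0, "twist": 0.1}, {"claw": -1, "dx": 0, "dy": 0, "dz": 0, "twist": 0}, {"claw": -1, "dx": 0, "dy": 0, "dz": 0, "twist": 0.1}, {"claw": -1, "dx": 0, "dy": 0, "dz": 0, "twist": 0}, {"claw": -1, "dx": 0, "dy": 0, "dz": 0, "twist": 0}, {"claw": -1, "dx": 0, "dy": 0, "dz": 0, "twist": 0}, {"claw": -1, "dx": 0, "dy": 0, "dz": 0, "twist": 0}, {"claw": -1, "dx": 0, "dy": 0, "dz": 0, "twist": 0}]'

```text
clock: 27.3
ee_pos: [0.4994, 0.1528, 0.0747]
tcp_rot: [179.9, -0.0, 83.7]
force: [-1.1, -0.6, 8.4]
gripper_width: 0.0135
finger_force: 30.2
```

```bash
python3 -c "
from h import *
o=ctrl.get_obs();print(o['ee_pos'],o['tcp_rot'],o['force'],o['moment'])"
```

```text
[0.49936908 0.15284473 0.07467868] [ 1.79907179e+02 -3.26900727e-02  8.36703134e+01] [-1.09533216 -0.6369027   8.40498643] [-0.19009446  0.16770129  0.31772678]
```

Request:
apply_moves --moves '[{"claw": -1, "dx": 0, "dy": 0, "dz": -0.04, "twist": 0}, {"claw": -1, "dx": 0, "dy": 0, "dz": -0.04, "twist": 0}, {"claw": -1, "dx": 0, "dy": 0, "dz": -0.04, "twist": 0}, {"claw": -1, "dx": 0, "dy": 0, "dz": -0.04, "twist": 0}, {"claw": -1, "dx": 0, "dy": 0, "dz": 0, "twist": 0}, {"claw": -1, "dx": 0, "dy": 0, "dz": 0, "twist": 0}, {"claw": -1, "dx": 0, "dy": 0, "dz": 0, "twist": 0}, {"claw": -1, "dx": 0, "dy": 0, "dz": 0, "twist": 0}]'

```text
clock: 28.3
ee_pos: [0.4988, 0.1526, 0.0783]
tcp_rot: [180.0, -0.0, 83.6]
force: [0.1, 0.7, -0.2]
gripper_width: 0.0134
finger_force: 30.1
```

```bash
python3 -c "
from h import *
o=ctrl.get_obs();print(o['ee_pos'],o['tcp_rot'],o['force'],o['moment'])"
```

```text
[0.49878661 0.15262417 0.07829872] [ 1.79984140e+02 -9.49192891e-03  8.35884402e+01] [ 0.06152041  0.67594797 -0.20940379] [ 1.82433184e-04 -2.39781902e-01  2.50029792e-01]
```

Request:
apply_moves --moves '[{"claw": -1, "dx": 0, "dy": 0, "dz": -0.03, "twist": 0}, {"claw": -1, "dx": 0, "dy": 0, "dz": 0, "twist": 0}, {"claw": -1, "dx": 0, "dy": 0, "dz": 0, "twist": 0}, {"claw": -1, "dx": 0, "dy": 0, "dz": 0, "twist": 0}, {"claw": -1, "dx": 0, "dy": 0, "dz": 0, "twist": 0}, {"claw": -1, "dx": 0, "dy": 0, "dz": 0, "twist": 0}, {"claw": -1, "dx": 0, "dy": 0, "dz": 0, "twist": 0}, {"claw": -1, "dx": 0, "dy": 0, "dz": 0, "twist": 0}]'

```text
clock: 29.3
ee_pos: [0.4987, 0.1526, 0.079]
tcp_rot: [180.0, -0.0, 83.6]
force: [-0.1, -0.3, 0.3]
gripper_width: 0.0138
finger_force: 30.1
```

```bash
python3 -c "
from h import *
o=ctrl.get_obs();print(o['ee_pos'],o['tcp_rot'],o['force'],o['moment'])"
```

```text
[0.49872142 0.15261095 0.07904658] [ 1.79991315e+02 -6.54732384e-03  8.35897269e+01] [-0.09274221 -0.27606792  0.31107541] [-0.01910253 -0.36123191  0.30551294]
```

Request:
apply_moves --moves '[{"claw": -1, "dx": 0, "dy": 0, "dz": 0, "twist": -0.1}, {"claw": -1, "dx": 0, "dy": 0, "dz": 0, "twist": -0.1}, {"claw": -1, "dx": 0, "dy": 0, "dz": -0.03, "twist": 0}, {"claw": -1, "dx": 0, "dy": 0, "dz": 0, "twist": 0}, {"claw": -1, "dx": 0, "dy": 0, "dz": 0, "twist": 0}, {"claw": -1, "dx": 0, "dy": 0, "dz": 0, "twist": 0}, {"claw": -1, "dx": 0, "dy": 0, "dz": 0, "twist": 0}, {"claw": -1, "dx": 0, "dy": 0, "dz": 0, "twist": 0}]'

```text
clock: 30.3
ee_pos: [0.4983, 0.1528, 0.0795]
tcp_rot: [-180.0, -0.0, 85.6]
force: [0.9, 2.9, -9.6]
gripper_width: 0.0135
finger_force: 29.9
```

```bash
python3 -c "
from h import *
o=ctrl.get_obs();print(o['ee_pos'],o['tcp_rot'],o['force'],o['moment'])"
```

```text
[0.49829502 0.15275502 0.07950999] [-1.79958942e+02 -2.05267350e-03  8.56059284e+01] [ 0.85117671  2.90184799 -9.63975227] [ 0.42988203 -0.42334497 -0.06286885]
```

The arm now feels the pocket ceiling, so the cap is locked. Easing off, letting go and backing away.

Request:
apply_moves --moves '[{"claw": -1, "dx": 0, "dy": 0, "dz": 0.02, "twist": 0}, {"claw": -1, "dx": 0, "dy": 0, "dz": 0, "twist": 0}, {"claw": -0.2, "dx": 0, "dy": 0, "dz": 0, "twist": 0}, {"claw": -0.2, "dx": 0, "dy": 0, "dz": 0, "twist": 0}, {"claw": -0.2, "dx": 0, "dy": 0, "dz": 0, "twist": 0}, {"claw": -0.2, "dx": 0, "dy": 0, "dz": 0, "twist": 0}, {"claw": -0.2, "dx": 0, "dy": 0, "dz": 0, "twist": 0}, {"claw": -0.2, "dx": 0, "dy": 0, "dz": -0.2, "twist": 0}]'

```text
clock: 31.3
ee_pos: [0.4983, 0.1525, 0.0842]
tcp_rot: [-180.0, 0.0, 85.6]
force: [0.2, 0.5, -0.3]
gripper_width: 0.0353
finger_force: 0.0
```

Request:
apply_moves --moves '[{"claw": -0.2, "dx": 0, "dy": 0, "dz": -0.5, "twist": 0}, {"claw": -0.2, "dx": 0, "dy": 0, "dz": -0.8, "twist": 0}, {"claw": -0.2, "dx": 0, "dy": 0, "dz": -1, "twist": 0}, {"claw": -0.2, "dx": 0, "dy": 0, "dz": -1, "twist": 0}, {"claw": -0.2, "dx": 0.8, "dy": 0, "dz": -0.8, "twist": 0}, {"claw": -0.2, "dx": 1, "dy": -1, "dz": 0, "twist": 0}, {"claw": -0.2, "dx": 1, "dy": -1, "dz": 0, "twist": 0}, {"claw": -0.2, "dx": 1, "dy": -1, "dz": 0, "twist": 0}]'

```text
clock: 32.3
ee_pos: [0.4305, 0.254, 0.1878]
tcp_rot: [180.0, -0.1, 85.6]
force: [-0.3, -0.4, 0.1]
gripper_width: 0.0352
finger_force: 0.0
```

Request:
apply_moves --moves '[{"claw": -0.2, "dx": 0, "dy": -1, "dz": 0, "twist": 0}, {"claw": -0.2, "dx": 0, "dy": -1, "dz": 0, "twist": 0}, {"claw": -0.2, "dx": 1, "dy": 0, "dz": 0, "twist": 0}, {"claw": -0.2, "dx": 1, "dy": 0, "dz": 0, "twist": 0}, {"claw": -0.2, "dx": 1, "dy": 0, "dz": 0, "twist": 0}, {"claw": -0.2, "dx": 0, "dy": 0, "dz": 0, "twist": 0}, {"claw": -0.2, "dx": 0, "dy": 0, "dz": 0, "twist": 0}, {"claw": -0.2, "dx": 0, "dy": 0, "dz": 0, "twist": 0}]'

```text
clock: 33.3
ee_pos: [0.3871, 0.3303, 0.187]
tcp_rot: [-180.0, 0.0, 85.5]
force: [0.7, 0.3, 0.2]
gripper_width: 0.0355
finger_force: 0.0
```

```bash
python3 - <<'E'
from h import *
d=snap("f")
for n in d:
    P=cloud(d[n]);R=np.hypot(P[...,0]-.4987,P[...,1]-.1526)
    m=(R<.035)&(P[...,2]>.098)&(P[...,2]<.13);q=P[m];print(n,len(q),q.mean(0) if len(q) else '',np.percentile(q[:,2],[10,50,75,90]).round(4) if len(q) else '')
t=cv2.imread("pics/f_top.png");s=cv2.imread("pics/f_side.png")
cv2.imwrite("pics/f.png",np.hstack([cv2.resize(i[v-36:v+36,u-36:u+36],(390,390),interpolation=cv2.INTER_CUBIC) for i,u,v in((t,196,220),(s,302,250))]))
E
```

```text
top 161 [0.49774367 0.15170636 0.10801478] [0.106  0.1082 0.109  0.1097]
side 169 [0.49870797 0.15754755 0.10672776] [0.1033 0.1073 0.1084 0.1094]
```

View pics/f.png

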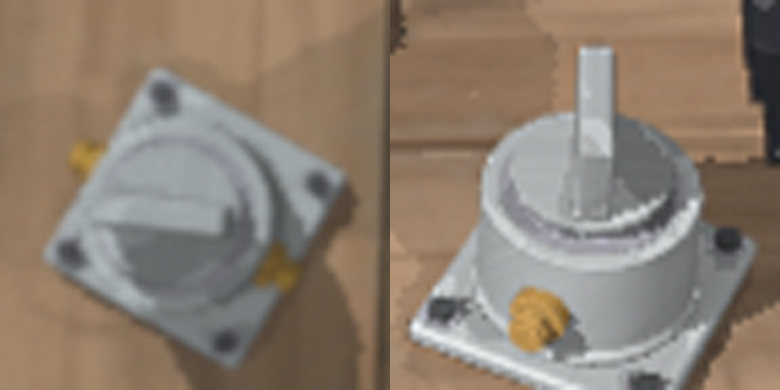

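The picture shows the cap upright on the axis with its bar near -94° and its flange a few mm above the rim. The bar top measures 0.108 m, so cap_grip is about 32 mm above the rim, which means locked.

```bash
python3 -c "
from rig import ctrl
print(ctrl.sign_off())"
```

```text
the job is handed in; nothing more can be done
None
```

The cap is locked in the mouth: cap_grip measures about 32 mm above the rim, against 32.5 mm nominal. The gripper has let go and is clear, no wooden block was touched, and the job was handed in at about 33 s; the hand-in returned no verdict.

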